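# Lay the pan-support bar in its notches and fold the lid over it

## Robot

A 6-joint arm with a two-finger parallel gripper is mounted at the origin on the work surface. World frame = base frame: x ahead of the robot, y to its left, z up, the work surface at z = 0. Lengths are in m, angles in rad, forces in N, time in s.
With the tool pointing down it reaches from about 0.375 to 0.975 m from the base axis. Payload 3.8 kg.
Tool frame: the origin (TCP) lies at the very end of the fingers, on their centre line; the grasp point (between the pads) lies 19 mm behind it; z points along the fingers, y is the line along which they close (so a half turn about z gives the same grasp; the last joint's range is limited). The gripper opens to 85 mm and grips with 20 to 120 N. Pads are 22 mm wide; open, the fingers measure 114 mm over their backs; the gripper's body (76 mm by 85 mm) begins 54 mm behind the grasp point. The pads swing forward as they close: fully open they stand 13 mm farther back than shut.
Start: joints at [-1.284, 0.264, 1.604, -0, 1.274, -0.037], TCP at [0.215, -0.64, 0.231] pointing down, gripper open.
Joint ranges: [-2.63, 2.63], [-0.94, 2.18], [0.31, 2.57], [-1.31, 4.45], [0, 2.66], [-2.55, 2.55]. Speed limits (rad/s): [2.57, 2.57, 3.14, 3.14, 3.14, 3.14].

## Interface

Orientations are given as a rotation vector (axis times angle).
In Python, from workcell import bot, vision gives the robot as it stands. The module is installed in compiled form; this text tells all that it offers.
- The arm moves only by the tool play_rows, never from a script. Its argument "moves" is a list that holds one entry, the list of rows, each a list of 7 numbers: the turn, a rotation vector about the tool's x, y, z as a fraction of full scale, then the shift along the tool's x, y, z as a fraction of full scale, then the finger opening in mm, from 0 to 85.4. In form: [[[ax, ay, az, x, y, z, jaw], ...]]. A call has 1 to 5 rows; each row shifts and turns the commanded pose from where the row before left it, along the tool's axes as they then stand; what a row does not reach is not made up. Full scale, the value 1, is 0.1 m for a shift and 0.5 rad for a turn. A row lasts 1/12 s, in which the tool goes at most 41.7 mm and 7.16 degrees, less where a joint would pass 70% of its speed; a pose out of reach is approached as far as the arm can. A call with a number of a shift or a turn outside -1 to 1 is refused whole. A call with a gripper value outside its range is refused whole. The fingers move at their own pace and stop on an object; "newtons" is the grip in N (left out, the last holds). Time passes only in rows, so rows that do not move let the fingers close. It gives the time, the measured TCP pose, the force, the opening and the grip force at its end, in the units of the state.
- bot.read_state(): the state, without advancing time (a new reading comes with each control period).
- vision.read_camera(name): name is "scene" or "top" or "wrist"; returns a dict with "image" (420x560x3 uint8, red, green, blue), "depth" (420x560 float32, m along the optical axis (not along the pixel's ray), 0 where there is no reading), "K" (3x3 intrinsics, pixels), "R" (3x3) and "t" (3): a world point X has camera coordinates R X + t. Camera axes: x right, y down, z forward; pixel columns grow to the right and rows downward; lengths in m; the calibration is good to about 2 mm. A picture is of the moment at which its call begins.
- bot.finish_job(): hands the job in; it is judged then, once.
The state is a dict: "time": time; "q": joint angles; "joint_vel": joint speeds; "joint_torque": joint torques, N m; "tool_pos": TCP position; "tcp_rot": TCP orientation; "wrist_force": force on the tool from outside, world axes, zero at the start; "torque": the same for the moment, N m; "width": opening from 0.0 (shut) to 1.0 (fully open); "grip_force": force on a finger pad.
Only numpy, scipy, OpenCV 4.12 (cv2) and the standard library are available. Lean on these libraries where they do the work, as an engineer would, in place of code of your own. Each camera call takes 0.05 s, during which the arm holds its last target. There are 200 camera calls.

## Task

Lay the loose steel pan-support bar across the well of the countertop pan rail so that the tongues at both its ends sit fully down in the two facing notches of the white strips. Then fold the hinged lid down flat over the bar, and leave the pan, the bottle and the shaker standing where they are.

Things in the scene. Friction and masses are not known exactly. Their poses are not given: they have to be found in the camera images.
- pan_rail: Fixed stainless countertop pan rail: an open well 240 mm wide (its x), 350 mm long (its y), with ledges 80 mm high along both long sides. Origin at the centre of its underside, z up. The opening is 176 mm wide between the ledges and 310 mm long; its floor is 8 mm high. The lid is hinged at the +y end (to the right seen from the robot). On each ledge lies a fixed white strip (see point well_mid).
- well_mid (a point): Middle of the well, 90 mm high, level with the strips' tops. Each strip: |x| 89 to 113 mm, 10 mm thick, 250 mm long, with one notch at its middle, 28 mm long in y, open down to the ledge. Both notches have the same y, but the strips were slid along to a place not measured: the notches are somewhere from y = -30 to +30 mm of here. Look, or draw the bar along until it drops in.
- bar: Loose stainless bar, 0.2 to 0.4 kg. Middle 166 mm long (its x), 24 mm wide, 22 mm tall; at each end a 17 mm long, 10 mm thick tongue continues the top face: 200 mm overall. Origin at the centre of its underside. Starts on the counter, beyond the well's -y end. Its middle fits between the ledges (5 mm play each end). Origin 78 mm high with the tongues on the strips, 68 mm down in the notches.
- lid (a joint): Lid hinge in rad: 0 = flat on the well, grows as it is raised, 1.57 = upright. Stiff: it stays where it is put (3 to 6 N near the free edge move it). The lid is a plain stainless panel 8 mm thick, 226 mm wide, reaching 220 mm from the hinge. It can close to 0 only if the bar is down in the notches.
- lid_hinge (a point): Middle of the lid's hinge line, on the lid's underside: in the pan rail's frame x = 0, y = +170 mm, 91 mm high. The hinge line runs along the pan rail's x; the closed lid reaches from here to its y = -50 mm. The point turns with the lid.
- lid_edge (a point): Middle of the lid's free edge, half-way through its thickness, 220 mm from the hinge line. It turns with the lid.
- small_pan: Bystander: open steel pan 108 x 176 x 65 mm on the counter; origin at the centre of its underside.
- oil_bottle: Bystander: amber bottle, 56 mm across, 170 mm tall; origin at the centre of its underside.
- shaker: Bystander: clear shaker with a steel cap, 52 mm across, 90 mm tall; origin at the centre of its underside.
Mind the look-alikes: they are no part of the job. There is more than one size of the bar; the one meant has the size given above.

How it is judged:
By the outcome, as a careful person would: the job done as asked, in the order asked, and still so for the second after the job is handed in, with the robot touching nothing.
It also fails if it takes over 58 s, if anything falls off the work surface, if the arm or the gripper's body presses on something with over 40 N, if the wrist force passes 120 N, or if a joint passes its speed limit or range.

## Working session

There is one attempt and no reset: what is moved stays moved. The work goes in short steps, Python scripts to look and compute and a tool call to move; the robot and the scene stay as the last step left them, time stands still between calls to the robot, and variables do not carry over. Pictures are saved under pics/ and viewed, at most 10 in all, crops included, and the job is handed in when it is done.

Besides the shell and the picture viewer there is one more tool, called after "Request:" as name(argument=value, ...), one argument or row to a line, values as JSON. play_rows: Moves the arm, as the interface text tells. Its arguments: {"type":"object","properties":{"moves":{"type":"array","items":{"type":"array","items":{"type":"array","items":{"type":"number"}}}},"newtons":{"type":"number"}},"required":["moves"]}

```bash
mkdir -p pics; cat > h.py <<'E'
import numpy as np,cv2
from workcell import bot,vision
def cam(n):
    c=vision.read_camera(n); return c
def save(c,f): cv2.imwrite('pics/'+f,cv2.cvtColor(c['image'],cv2.COLOR_RGB2BGR))
def ray(c,u,v):
    d=np.linalg.inv(c['K'])@[u,v,1]; return -c['R'].T@c['t'],c['R'].T@d
def onz(c,u,v,z):
    o,d=ray(c,u,v); return o+d*(z-o[2])/d[2]
def dep(c,u,v):
    o,d=ray(c,u,v); return o+d*c['depth'][int(round(v)),int(round(u))]
def pts(c):
    v,u=np.mgrid[0:420,0:560]; d=np.stack([u,v,np.ones_like(u)],-1)@np.linalg.inv(c['K']).T
    return (d*c['depth'][...,None]-c['t'])@c['R']
E
python3 - <<'E'
from h import *
a=cam('scene');b=cam('top')
np.savez('s0.npz',**a);np.savez('t0.npz',**b)
im=np.vstack([a['image'],b['image']]);save(a,'a.png');save(b,'b.png')
for c in(a,b): print(c['K'][0,0],(-c['R'].T@c['t']).round(3),c['R'][2].round(3))
s=bot.read_state();print(s)
E
```

```text
428.34513865259856 [1.151 0.897 0.83 ] [-0.551 -0.569 -0.61 ]
425.50962663959234 [0.26  0.191 1.057] [ 0.248 -0.023 -0.968]
{'time': 0.1, 'q': array([-1.28386972e+00,  2.64739456e-01,  1.60525535e+00, -4.67762258e-06,
        1.27371252e+00, -3.69057205e-02]), 'joint_vel': array([-0.00094872, -0.00199071, -0.00185136, -0.00034482, -0.00177507,
       -0.00122399]), 'joint_torque': array([ 2.12666324e-03, -5.16709149e+01, -3.68589628e+01,  1.19383226e-04,
        6.35690172e-03, -3.89984928e-05]), 'tool_pos': array([ 0.21458865, -0.63927105,  0.23003532]), 'tcp_rot': array([-3.09843067e+00, -5.06118873e-01,  4.20856509e-04]), 'wrist_force': array([-0.23003374,  0.03321652,  0.45597474]), 'torque': array([-0.02047677, -0.0310965 , -0.01070349]), 'grip_force': 0.0, 'width': 0.9979756470595234}
```

View pics/a.png

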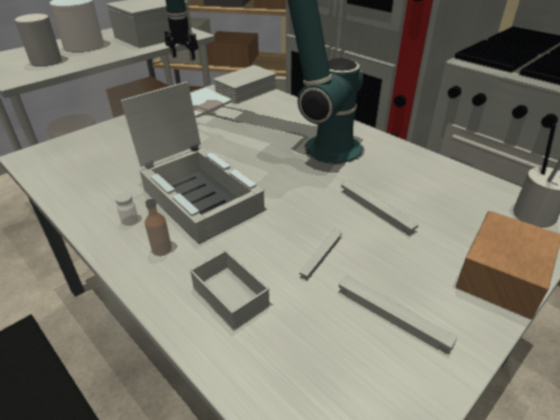

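View pics/b.png

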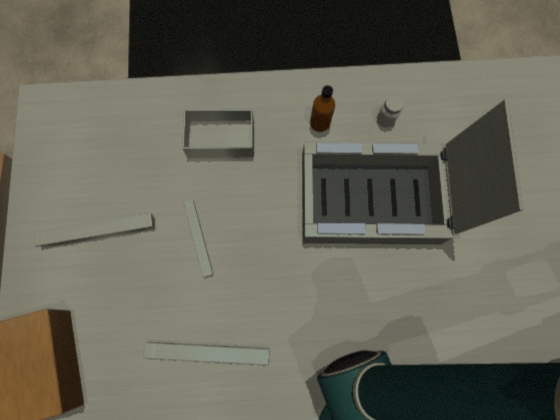

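The scene view shows the rail with its upright lid at (200,190) and the short bar at (322,253), with two longer bars at (378,206) and (395,312). In the top view the rail is at (375,195), the lid is at its right end, and the short bar at (199,238) is the candidate. I'll measure it with height masks.

```bash
python3 - <<'E'
from h import *
S=dict(np.load('s0.npz'));T=dict(np.load('t0.npz'))
for n,c,box in(('top',T,(0,90,300,380)),('scene',S,(270,170,470,350))):
    P=pts(c); ok=(c['depth']>0)&(P[...,2]>.010)&(P[...,2]<.06)
    m=np.zeros((420,560),np.uint8);x0,y0,x1,y1=box;m[y0:y1,x0:x1]=ok[y0:y1,x0:x1]
    k,l,st,ce=cv2.connectedComponentsWithStats(m)
    for i in range(1,k):
        if st[i,4]<150: continue
        p=P[l==i]; z=np.median(p[:,2]); r=cv2.minAreaRect(p[p[:,2]>.015][:,:2].astype(np.float32)*1000)
        print(n,ce[i].round(),st[i,4],'z',np.percentile(p[:,2],[5,50,95]).round(4),r)
# floor check
for n,c,uv in(('top',T,(250,300)),('scene',S,(280,200))): print(n,dep(c,*uv).round(4))
# rail by colour: white-blue strips in top
hsv=cv2.cvtColor(T['image'],cv2.COLOR_RGB2HSV)
P=pts(T)
for n,c in(('top',T),('scene',S)):
    P=pts(c);im=c['image'].astype(int)
    m=((im[...,2]-im[...,0]>5)&(im[...,2]>140)&(abs(P[...,2]-.09)<.02)).astype(np.uint8)
    k,l,st,ce=cv2.connectedComponentsWithStats(m)
    for i in range(1,k):
        if st[i,4]<40: continue
        v,u=np.nonzero(l==i); q=np.array([onz(c,a,b,.09) for a,b in zip(u,v)])
        print(n,'strip',ce[i].round(1),st[i],'zmed',np.median(P[l==i][:,2]).round(4),cv2.minAreaRect((q[:,:2]*1000).astype(np.float32)))
# lid plane
P=pts(T)
m=(P[...,2]>.11)&(P[...,2]<.35);m[:,:440]=0;m[:,525:]=0;m[:100]=0;m[235:]=0
p=P[m];print('lid',len(p),p.min(0).round(3),p.max(0).round(3));ce=p.mean(0);print(ce.round(4),np.linalg.svd(p-ce,full_matrices=0)[2][2].round(3))
E
```

```text
top [213. 118.] 692 z [0.0128 0.0359 0.058 ] ((791.28466796875, 317.1207580566406), (85.4046401977539, 192.2985076904297), 26.48097038269043)
top [219. 152.] 525 z [0.0131 0.0358 0.0575] ((697.8289794921875, 299.8207092285156), (173.9047088623047, 4.764638900756836), 87.25147247314453)
top [198. 237.] 800 z [0.0187 0.0223 0.0257] ((483.89215087890625, 361.5616149902344), (201.1472625732422, 24.54556655883789), 13.065810203552246)
top [ 93. 230.] 1841 z [0.0193 0.0318 0.0353] ((516.4238891601562, 614.5560913085938), (36.359928131103516, 287.3895263671875), 6.141972064971924)
top [ 69. 345.] 713 z [0.0127 0.0358 0.0577] ((248.1640625, 658.5258178710938), (162.72305297851562, 5.975470542907715), 11.931989669799805)
top [206. 353.] 2031 z [0.0279 0.0316 0.0346] ((206.7113800048828, 345.94781494140625), (287.8837585449219, 34.92649459838867), 83.22087097167969)
scene [380. 207.] 1030 z [0.0132 0.0306 0.034 ] ((204.77626037597656, 347.4146728515625), (289.1407165527344, 41.802154541015625), 83.26398468017578)
scene [320. 254.] 556 z [0.0134 0.0216 0.0244] ((481.8437194824219, 363.266540527
[... 794 characters left out ...]
0903 ((466.2620544433594, 15.652385711669922), (108.00790405273438, 19.104450225830078), 86.31913757324219)
top strip [400.7 228.5] [378 224  47   9 371] zmed 0.0903 ((457.29400634765625, -123.80093383789062), (108.31490325927734, 19.111005783081055), 86.319091796875)
scene strip [218.  160.3] [209 154  19  13  57] zmed 0.0899 ((456.43988037109375, -120.81782531738281), (93.45553588867188, 13.220805168151855), 87.49868774414062)
scene strip [242.7 178.2] [231 171  23  15  76] zmed 0.0897 ((466.07867431640625, 15.614673614501953), (105.71501922607422, 12.915766716003418), 85.68313598632812)
lid 6719 [ 0.433 -0.299  0.11 ] [ 0.661 -0.245  0.312]
[ 0.5422 -0.2705  0.2251] [-0.072 -0.987 -0.146]
```

```bash
cat >> h.py <<'E'
from scipy.spatial.transform import Rotation as Ro
def go(targets,head=None):
    """print tool-axis full-scale deltas for successive world targets; head in deg = wanted tool x heading"""
    s=bot.read_state();p=s['tool_pos'];R=Ro.from_rotvec(s['tcp_rot'])
    M=R.as_matrix();h=np.degrees(np.arctan2(M[1,0],M[0,0]))
    print('t',round(s['time'],2),'pos',p.round(4),'head',h.round(2),'tz',M[:,2].round(4),'F',s['wrist_force'].round(1),'w',round(s['width']*85.4,1),'g',round(s['grip_force'],1))
    if head is not None:
        a=np.radians(head); W=np.array([[np.cos(a),np.sin(a),0],[np.sin(a),-np.cos(a),0],[0,0,-1]]).T
        W=np.column_stack([[np.cos(a),np.sin(a),0],[np.sin(a),-np.cos(a),0],[0,0,-1]])
        rv=Ro.from_matrix(M.T@W).as_rotvec()/.5; print('turn fs',rv.round(3)); M=W
    for t in targets:
        d=M.T@(np.array(t)-p)/.1; n=int(np.ceil(np.linalg.norm(d)/.41)); print(t,'total',d.round(3),'rows',n,'each',(d/max(n,1)).round(3)); p=np.array(t)
E
python3 -c "
from h import *
go([(.33,-.25,.23),(.4,0,.23),(.483,.3625,.15),(.483,.3625,.04)],13.1)"
```

```text
t 0.1 pos [ 0.2146 -0.6393  0.23  ] head 18.55 tz [-6.e-04  2.e-03 -1.e+00] F [-0.2  0.   0.5] w 85.2 g 0.0
turn fs [-0.004  0.     0.19 ]
(0.33, -0.25, 0.23) total [ 2.006 -3.53   0.   ] rows 10 each [ 0.201 -0.353  0.   ]
(0.4, 0, 0.23) total [ 1.248 -2.276  0.   ] rows 7 each [ 0.178 -0.325  0.   ]
(0.483, 0.3625, 0.15) total [ 1.63  -3.343  0.8  ] rows 10 each [ 0.163 -0.334  0.08 ]
(0.483, 0.3625, 0.04) total [0.  0.  1.1] rows 3 each [0.    0.    0.367]
```

Request:
play_rows(
  moves=[
    [[0,0,0.19,0,0,0,85],[0,0,0,0.2,-0.35,0,85],[0,0,0,0.2,-0.35,0,85],[0,0,0,0.2,-0.35,0,85],[0,0,0,0.2,-0.35,0,85]],
  ],
)

```text
time: 0.52
tool_pos: [0.2608, -0.4835, 0.2303]
tcp_rot: [-3.12, -0.357, 0.001]
wrist_force: [1.2, 0.5, 0.6]
width: 0.999
grip_force: 0.0
```

Request:
play_rows(
  moves=[
    [[0,0,0,0.2,-0.35,0,85],[0,0,0,0.2,-0.35,0,85],[0,0,0,0.2,-0.35,0,85],[0,0,0,0.2,-0.35,0,85],[0,0,0,0.2,-0.35,0,85]],
  ],
)

```text
time: 0.93
tool_pos: [0.3184, -0.2902, 0.2308]
tcp_rot: [-3.121, -0.357, 0.0]
wrist_force: [2.3, -0.1, -0.7]
width: 0.993
grip_force: 0.0
```

Request:
play_rows(
  moves=[
    [[0,0,0,0.2,-0.35,0,85],[0,0,0,0.18,-0.33,0,85],[0,0,0,0.18,-0.33,0,85],[0,0,0,0.18,-0.33,0,85],[0,0,0,0.18,-0.33,0,85]],
  ],
)

```text
time: 1.35
tool_pos: [0.37, -0.1069, 0.2311]
tcp_rot: [3.121, 0.358, 0.0]
wrist_force: [1.1, 0.2, 0.7]
width: 0.992
grip_force: 0.0
```

Request:
play_rows(
  moves=[
    [[0,0,0,0.18,-0.33,0,85],[0,0,0,0.18,-0.33,0,85],[0,0,0,0.18,-0.33,0,85],[0,0,0,0.16,-0.33,0,85],[0,0,0,0.16,-0.33,0,85]],
  ],
)

```text
time: 1.77
tool_pos: [0.4164, 0.0733, 0.2311]
tcp_rot: [3.121, 0.359, 0.0]
wrist_force: [-0.1, -0.7, 0.5]
width: 0.998
grip_force: 0.0
```

Request:
play_rows(
  moves=[
    [[0,0,0,0.16,-0.33,0,85],[0,0,0,0.16,-0.33,0,85],[0,0,0,0.16,-0.33,0,85],[0,0,0,0.16,-0.33,0,85],[0,0,0,0.16,-0.33,0,85]],
  ],
)

```text
time: 2.18
tool_pos: [0.4568, 0.2521, 0.2308]
tcp_rot: [3.121, 0.359, -0.001]
wrist_force: [0.4, -0.5, 0.7]
width: 0.997
grip_force: 0.0
```

```bash
python3 -c "
from h import *
go([(.483,.3625,.15),(.483,.3625,.003)],13.1)
c=cam('wrist');save(c,'w1.png');np.savez('w1.npz',**c)
P=pts(c);m=((P[...,2]>.012)&(P[...,2]<.06)&(c['depth']>0)).astype(np.uint8)
k,l,st,ce=cv2.connectedComponentsWithStats(m)
for i in range(1,k):
  if st[i,4]>500: p=P[l==i];print(ce[i],st[i,4],np.median(p[:,2]),cv2.minAreaRect((p[:,:2]*1000).astype(np.float32)))
"
```

```text
t 2.18 pos [0.4568 0.2521 0.2308] head 13.14 tz [-5.e-04 -4.e-04 -1.e+00] F [ 0.4 -0.5  0.7] w 85.1 g 0.0
turn fs [0.001 0.001 0.001]
(0.483, 0.3625, 0.15) total [ 0.505 -1.016  0.808] rows 4 each [ 0.126 -0.254  0.202]
(0.483, 0.3625, 0.003) total [0.   0.   1.47] rows 4 each [0.    0.    0.367]
[466.04068522 105.10688794] 5604 0.03787856795711458 ((568.9429931640625, 91.66285705566406), (3.806674003601074, 229.44151306152344), 85.86521911621094)
[44.49970571 58.1527369 ] 3398 0.031299895215540705 ((527.4308471679688, 512.8646240234375), (34.60115051269531, 85.16466522216797), 6.178970813751221)
[190.2057067  127.32382216] 4521 0.021653561074550284 ((482.7828369140625, 360.6273193359375), (199.2880401611328, 24.46178436279297), 12.986489295959473)
[ 85.30374593 318.83306189] 1228 0.03034242049161476 ((220.38165283203125, 455.0536193847656), (66.40003204345703, 36.40532302856445), 82.33751678466797)
[215.25180505 355.72427798] 2216 0.030090140924260905 ((197.99661254882812, 272.5164794921875), (141.02755737304688, 36.46501541137695), 83.26201629638672)
```

The wrist view confirms the bar: 199 x 24.5 mm, top at 21.7 mm, heading 13°, at (0.483, 0.3615).

Request:
play_rows(
  moves=[
    [[0,0,0,0.12,-0.25,0.2,85],[0,0,0,0.12,-0.25,0.2,85],[0,0,0,0.12,-0.25,0.2,85],[0,0,0,0.12,-0.25,0.2,85],[0,0,0,0,0,0.4,60]],
  ],
)

```text
time: 2.65
tool_pos: [0.4852, 0.3648, 0.1146]
tcp_rot: [-3.114, -0.361, -0.015]
wrist_force: [1.9, 0.0, 1.4]
width: 0.876
grip_force: 0.0
```

Request:
play_rows(
  moves=[
    [[0,0,0,0,0,0.4,60],[0,0,0,0,0,0,60],[0,0,0,0,0,0,60]],
  ],
)

```text
time: 2.9
tool_pos: [0.4785, 0.3565, 0.0681]
tcp_rot: [3.117, 0.358, -0.011]
wrist_force: [0.6, -0.3, 0.9]
width: 0.707
grip_force: 0.0
```

```bash
python3 -c "
from h import *
go([(.4829,.3615,.002)],13.0)"
```

```text
t 2.9 pos [0.4785 0.3565 0.0681] head 13.11 tz [-0.0068 -0.0046 -1.    ] F [ 0.6 -0.3  0.9] w 60.3 g 0.0
turn fs [0.006 0.015 0.004]
(0.4829, 0.3615, 0.002) total [ 0.055 -0.039  0.661] rows 2 each [ 0.027 -0.019  0.331]
```

Request:
play_rows(
  moves=[
    [[0,0.01,0,0.05,-0.04,0.2,60],[0,0,0,0,0,0.2,60],[0,0,0,0,0,0.15,60],[0,0,0,0,0,0.08,60],[0,0,0,0,0,0,60]],
  ],
)

```text
time: 3.32
tool_pos: [0.4859, 0.3634, 0.0091]
tcp_rot: [-3.12, -0.358, -0.008]
wrist_force: [0.0, -0.3, 1.0]
width: 0.701
grip_force: 0.0
```

```bash
python3 -c "
from h import *
go([(.4829,.3615,.002)],13.0)"
```

```text
t 3.32 pos [0.4859 0.3634 0.0091] head 13.08 tz [ 0.0052  0.0013 -1.    ] F [ 0.  -0.3  1. ] w 59.8 g 0.0
turn fs [-0.    -0.011  0.003]
(0.4829, 0.3615, 0.002) total [-0.033  0.012  0.071] rows 1 each [-0.033  0.012  0.071]
```

Request:
play_rows(
  moves=[
    [[0,-0.01,0,-0.02,0.01,0.05,60],[0,0,0,0,0,0,60],[0,0,0,0,0,0,15],[0,0,0,0,0,0,15],[0,0,0,0,0,0,15]],
  ],
  newtons=50,
)

```text
time: 3.73
tool_pos: [0.4843, 0.3624, 0.0042]
tcp_rot: [-3.121, -0.359, -0.002]
wrist_force: [1.0, -6.7, 1.8]
width: 0.281
grip_force: 0.9
```

Request:
play_rows(
  moves=[
    [[0,0,0,0,0,0,15],[0,0,0,0,0,0,15],[0,0,0,0,0,0,15],[0,0,0,0,0,0,15]],
  ],
)

```text
time: 4.07
tool_pos: [0.4845, 0.3627, 0.0044]
tcp_rot: [-3.12, -0.359, -0.002]
wrist_force: [-0.8, -0.8, 6.3]
width: 0.27
grip_force: 50.6
```

```bash
python3 -c "
from h import *
go([(.4829,.3615,.17)],13.0)"
```

```text
t 4.07 pos [0.4845 0.3627 0.0044] head 13.11 tz [ 1.4e-03  8.0e-04 -1.0e+00] F [-0.8 -0.8  6.3] w 23.0 g 50.6
turn fs [-0.001 -0.003  0.004]
(0.4829, 0.3615, 0.17) total [-0.018  0.008 -1.656] rows 5 each [-0.004  0.002 -0.331]
```

Request:
play_rows(
  moves=[
    [[0,0,0,0,0,-0.3,15],[0,0,0,0,0,-0.4,15],[0,0,0,0,0,-0.4,15],[0,0,0,0,0,-0.4,15],[0,0,0.2,0,0,-0.15,15]],
  ],
)

```text
time: 4.48
tool_pos: [0.486, 0.3639, 0.1742]
tcp_rot: [-3.131, -0.201, -0.011]
wrist_force: [1.7, 0.1, -1.8]
width: 0.266
grip_force: 50.3
```

Request:
play_rows(
  moves=[
    [[0,0,0.2,0,0.2,0,15],[0,0,0.19,0,0.2,0,15],[0,0,0,0,0.2,0,15]],
  ],
)

```text
time: 4.73
tool_pos: [0.4852, 0.3018, 0.1678]
tcp_rot: [3.139, -0.109, -0.001]
wrist_force: [-0.6, -0.8, -3.5]
width: 0.263
grip_force: 50.1
```

```bash
python3 -c "
from h import *
go([(.5626,-.0618,.17)],-3.8)"
```

```text
t 4.73 pos [0.4852 0.3018 0.1678] head -3.97 tz [-5.e-04 -4.e-04 -1.e+00] F [-0.6 -0.8 -3.5] w 22.5 g 50.1
turn fs [ 0.001  0.001 -0.006]
(0.5626, -0.0618, 0.17) total [ 1.014  3.576 -0.022] rows 10 each [ 0.101  0.358 -0.002]
```

Request:
play_rows(
  moves=[
    [[0,0,0,0.1,0.36,0,15],[0,0,0,0.1,0.36,0,15],[0,0,0,0.1,0.36,0,15],[0,0,0,0.1,0.36,0,15],[0,0,0,0.1,0.36,0,15]],
  ],
)

```text
time: 5.15
tool_pos: [0.5224, 0.1178, 0.167]
tcp_rot: [3.14, -0.103, -0.003]
wrist_force: [0.5, 0.3, -3.2]
width: 0.268
grip_force: 50.2
```

Request:
play_rows(
  moves=[
    [[0,0,0,0.1,0.36,0,15],[0,0,0,0.1,0.36,0,15],[0,0,0,0.1,0.36,0,15],[0,0,0,0.1,0.36,0,15],[0,0,0,0.1,0.33,0,15]],
  ],
)

```text
time: 5.57
tool_pos: [0.5606, -0.0624, 0.1669]
tcp_rot: [-3.14, 0.105, 0.004]
wrist_force: [1.3, -0.8, -3.5]
width: 0.267
grip_force: 50.2
```

Request:
play_rows(
  moves=[
    [[0,0,0,0,0,0,15],[0,0,0,0,0,0,15],[0,0,0,0,0,0,15]],
  ],
)

```text
time: 5.82
tool_pos: [0.5607, -0.0603, 0.1671]
tcp_rot: [-3.139, 0.106, 0.004]
wrist_force: [0.2, 0.9, -3.6]
width: 0.265
grip_force: 50.4
```

```bash
python3 -c "
from h import *
go([(.5626,-.0618,.17)],-3.8)
a=cam('wrist');save(a,'w2.png');np.savez('w2.npz',**a)
b=cam('top');np.savez('t2.npz',**b);save(b,'t2.png')
for n,c in(('wrist',a),('top',b)):
  P=pts(c);im=c['image'].astype(int)
  for nm,m in (('strip',(im[...,2]-im[...,0]>5)&(im[...,2]>140)&(abs(P[...,2]-.09)<.012)),('bar',(abs(P[...,2]-.188)<.012)&(abs(P[...,1]+.06)<.06)&(abs(P[...,0]-.56)<.12))):
    k,l,st,ce=cv2.connectedComponentsWithStats(m.astype(np.uint8))
    for i in range(1,k):
      if st[i,4]>80: p=P[l==i];print(n,nm,ce[i].round(),st[i,4],np.median(p[:,2]).round(4),cv2.minAreaRect((p[:,:2]*1000).astype(np.float32)))
"
```

```text
t 5.82 pos [ 0.5607 -0.0603  0.1671] head -3.86 tz [-0.0024  0.001  -1.    ] F [ 0.2  0.9 -3.6] w 22.6 g 50.4
turn fs [-0.002  0.005 -0.002]
(0.5626, -0.0618, 0.17) total [ 0.02   0.014 -0.029] rows 1 each [ 0.02   0.014 -0.029]
wrist strip [369.  70.] 4004 0.09 ((658.2175903320312, -127.59010314941406), (86.23757934570312, 22.52934455871582), 85.44866943359375)
wrist bar [282. 210.] 19806 0.1844 ((586.6378173828125, -64.42057037353516), (49.64917755126953, 142.47926330566406), 77.50877380371094)
top strip [329. 227.] 176 0.0905 ((468.98431396484375, 41.24657440185547), (56.80069351196289, 18.668760299682617), 84.7139892578125)
top strip [413. 228.] 166 0.0905 ((455.49700927734375, -151.37570190429688), (45.995635986328125, 20.16551971435547), 85.53753662109375)
top bar [373. 139.] 117 0.1851 ((641.0643310546875, -55.06560516357422), (20.724443435668945, 47.76927185058594), 58.70903396606445)
top bar [378. 195.] 622 0.1853 ((514.8032836914062, -61.315467834472656), (111.39038848876953, 49.54008865356445), 3.9680330753326416)
```

View pics/w2.png

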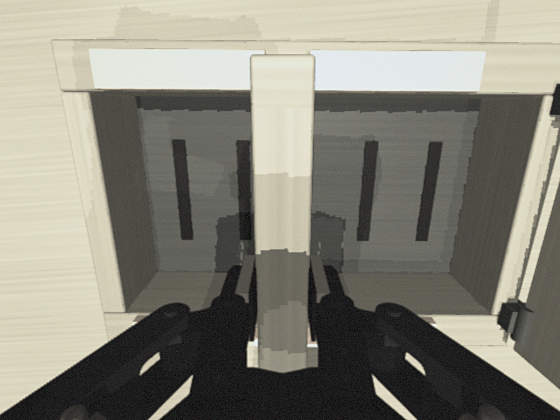

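The wrist picture shows the bar running from (283,55) down to (283,370). It lies over the far strip, whose outer ends are at about u=90 and u=484. I'll compare the centrelines of bar and notch.

```bash
python3 - <<'E'
from h import *
a=dict(np.load('w2.npz'));P=pts(a);im=a['image'].astype(int)
# depth-jump edges of bar per row
Z=P[...,2]; L=[];Rr=[]
for v in range(65,230,3):
    u=np.nonzero(abs(Z[v,200:360]-.186)<.012)[0]+200
    L.append(onz(a,u.min()-.5,v,.1855)[:2]);Rr.append(onz(a,u.max()+.5,v,.1855)[:2])
L=np.array(L);Rr=np.array(Rr);C=(L+Rr)/2
print('width',np.median(np.linalg.norm(L-Rr,axis=1)))
f=np.polyfit(C[:,0],C[:,1],1);print('bar dir deg',np.degrees(np.arctan(f[0])),'y at x',[(x,np.polyval(f,x).round(4)) for x in(.46,.5626,.6634)])
col=Z[:,283];vt=np.nonzero(abs(col-.186)<.012)[0].min();print('bar far end',vt,onz(a,283,vt-.5,.1855))
m=(im[...,2]-im[...,0]>2)&(im[...,2]>150)&(abs(Z-.09)<.012)
for v in(60,68,76,84):
    u=np.nonzero(m[v])[0];g=u[(u>200)&(u<360)]
    print(v,u.min(),u.max(),'mid',((onz(a,u.min()-.5,v,.09)+onz(a,u.max()+.5,v,.09))/2).round(4),'len',np.linalg.norm(onz(a,u.min()-.5,v,.09)-onz(a,u.max()+.5,v,.09)).round(4))
vv=np.nonzero(m[:,180])[0];print('far strip x-range',onz(a,180,vv.min(),.09),onz(a,180,vv.max(),.09))
vv=np.nonzero(m[:,420])[0];print(onz(a,420,vv.min(),.09),onz(a,420,vv.max(),.09))
print(im[50:60:3,255:330:5].sum(-1))
E
```

```text
width 0.023495216052819956
bar dir deg -3.888406491228876 y at x [(0.46, np.float64(-0.053)), (0.5626, np.float64(-0.06)), (0.6634, np.float64(-0.0669))]
bar far end 54 [ 0.65730693 -0.06661947  0.1855    ]
60 248 483 mid [ 0.6649 -0.1195  0.09  ] len 0.1488
68 242 481 mid [ 0.6604 -0.117   0.09  ] len 0.1524
76 247 480 mid [ 0.6556 -0.1183  0.09  ] len 0.1497
84 315 478 mid [ 0.6494 -0.1396  0.09  ] len 0.1056Traceback (most recent call last):
  File "<stdin>", line 16, in <module>
    return umr_minimum(a, axis, None, out, keepdims, initial, where)
ValueError: zero-size array to reduction operation minimum which has no identity
```

```bash
python3 - <<'E'
from h import *
a=dict(np.load('w2.npz'));g=cv2.cvtColor(a['image'],cv2.COLOR_RGB2GRAY).astype(int)
for v in(60,68,76,84):
    print(v,'L',g[v,84:98],'R',g[v,476:490])
print(g[40:100,180]);print(g[40:100,420])
b=np.array([onz(a,90,68,.09),onz(a,482,68,.09)]);print(b,b.mean(0),np.linalg.norm(b[0]-b[1]))
print(a['image'][50:92:6,150],a['image'][50:92:6,90])
E
```

```text
60 L [202 200 201 202 200 207 218 230 229 229 229 231 228 230] R [230 230 229 232 230 230 230 229 224 216 218 219 217 217]
68 L [203 204 201 204 202 201 203 216 231 231 229 231 230 230] R [230 231 231 230 231 231 229 216 208 205 208 207 206 207]
76 L [203 204 203 205 204 198 204 206 216 228 230 230 229 229] R [231 231 231 231 232 225 212 212 214 216 216 215 214 216]
84 L [200 200 203 201 200 201 203 200 201 207 222 231 231 229] R [230 232 231 229 220 209 207 209 209 208 206 208 205 210]
[178 188 204 206 205 207 206 208 190 226 231 231 231 230 232 230 232 230
 230 230 230 232 231 230 231 229 230 231 230 233 230 229 230 230 232 230
 233 231 231 230 231 231 233 231 232 231 231 234 233 156 105  97  84  76
  74  79  74  60  63  64]
[198 173 187 203 214 217 216 214 216 198 181 226 232 232 231 230 232 231
 232 233 233 233 231 231 232 231 231 231 232 231 232 232 232 231 232 232
 231 232 232 231 232 231 232 232 232 231 230 233 232 236 233 147  99  95
  80  73  81  76  70  72]
[[ 0.67222774  0.05506846  0.09      ]
 [ 0.65519256 -0.19336211  0.09      ]] [ 0.66371015 -0.06914682  0.09      ] 0.2490139468155429
[[230 236 229]
 [227 233 226]
 [228 233 227]
 [230 234 227]
 [229 233 226]
 [228 233 226]
 [227 233 226]] [[225 231 222]
 [227 232 221]
 [219 219 200]
 [211 203 182]
 [205 199 177]
 [207 203 179]
 [207 201 181]]
```

Request:
play_rows(
  moves=[
    [[0,0,0,0.045,0.024,0,15],[0,0,0,0,0,0.2,15],[0,0,0,0,0,0.3,15],[0,0,0,0,0,0.2,15],[0,0,0,0,0,0,15]],
  ],
)

```text
time: 6.33
tool_pos: [0.562, -0.0615, 0.0932]
tcp_rot: [-3.139, 0.101, 0.015]
wrist_force: [-2.3, -0.1, -4.2]
width: 0.269
grip_force: 50.3
```

Request:
play_rows(
  moves=[
    [[0,0,0,0,0,0,15],[0,0,0,0,0,0,15]],
  ],
)

```text
time: 6.5
tool_pos: [0.5671, -0.0627, 0.0995]
tcp_rot: [3.14, -0.102, 0.003]
wrist_force: [-0.2, 0.1, -3.7]
width: 0.266
grip_force: 50.4
```

```bash
python3 -c "
from h import *
go([(.5652,-.0627,.072)],-3.9)"
```

```text
t 6.5 pos [ 0.5671 -0.0627  0.0995] head -3.74 tz [ 1.8e-03 -3.0e-04 -1.0e+00] F [-0.2  0.1 -3.7] w 22.7 g 50.4
turn fs [ 0.    -0.004  0.006]
(0.5652, -0.0627, 0.072) total [-0.019  0.001  0.275] rows 1 each [-0.019  0.001  0.275]
```

Request:
play_rows(
  moves=[
    [[0,0,0,-0.01,0,0.1,15],[0,0,0,0,0,0,15],[0,0,0,0,0,0.05,15],[0,0,0,0,0,0,15],[0,0,0,0,0,0,15]],
  ],
)

```text
time: 6.92
tool_pos: [0.5649, -0.0631, 0.0832]
tcp_rot: [-3.14, 0.104, 0.001]
wrist_force: [0.4, 0.5, -3.4]
width: 0.272
grip_force: 50.4
```

Request:
play_rows(
  moves=[
    [[0,0,0,0,0,0.04,15],[0,0,0,0,0,0.03,15],[0,0,0,0,0,0.02,15],[0,0,0,0,0,0,15],[0,0,0,0,0,0,15]],
  ],
)

```text
time: 7.33
tool_pos: [0.5648, -0.063, 0.0739]
tcp_rot: [-3.14, 0.104, 0.001]
wrist_force: [-0.5, 0.8, -2.8]
width: 0.267
grip_force: 50.4
```

```bash
python3 -c "
from h import *
go([(.5652,-.0627,.072)],-3.9)"
```

```text
t 7.33 pos [ 0.5648 -0.063   0.0739] head -3.8 tz [-6.e-04  1.e-04 -1.e+00] F [-0.5  0.8 -2.8] w 22.8 g 50.4
turn fs [-0.     0.001  0.004]
(0.5652, -0.0627, 0.072) total [ 0.004 -0.004  0.019] rows 1 each [ 0.004 -0.004  0.019]
```

Request:
play_rows(
  moves=[
    [[0,0,0,0,0,0.02,15],[0,0,0,0,0,0,15],[0,0,0,0,0,0,15],[0,0,0,0,0,0,60],[0,0,0,0,0,0,60]],
  ],
)

```text
time: 7.75
tool_pos: [0.5656, -0.0631, 0.0729]
tcp_rot: [3.14, -0.104, 0.002]
wrist_force: [0.5, 0.3, -0.0]
width: 0.538
grip_force: 0.0
```

Request:
play_rows(
  moves=[
    [[0,0,0,0,0,0,60],[0,0,0,0,0,0,60],[0,0,0,0,0,-0.2,60],[0,0,0,0,0,-0.3,60],[0,0,0,0,0,-0.4,60]],
  ],
)

```text
time: 8.17
tool_pos: [0.5623, -0.0626, 0.1599]
tcp_rot: [-3.139, 0.104, 0.011]
wrist_force: [1.2, 1.0, 0.1]
width: 0.706
grip_force: 0.0
```

```bash
python3 -c "
from h import *
go([(.5652,-.0627,.2)],-3.9)
a=cam('wrist');save(a,'w3.png');np.savez('w3.npz',**a)
c=a;P=pts(c)
for v,u in((60,283),(100,283),(150,283)): print(dep(c,u,v))
"
```

```text
t 8.17 pos [ 0.5623 -0.0626  0.1599] head -3.79 tz [-0.007   0.0011 -1.    ] F [1.2 1.  0.1] w 60.3 g 0.0
turn fs [-0.001  0.014  0.004]
(0.5652, -0.0627, 0.2) total [ 0.029 -0.001 -0.401] rows 1 each [ 0.029 -0.001 -0.401]
[ 0.67007764 -0.06986975  0.08006933]
[ 0.64575154 -0.06822362  0.09119794]
[ 0.61466304 -0.06615715  0.09033823]
```

View pics/w3.png

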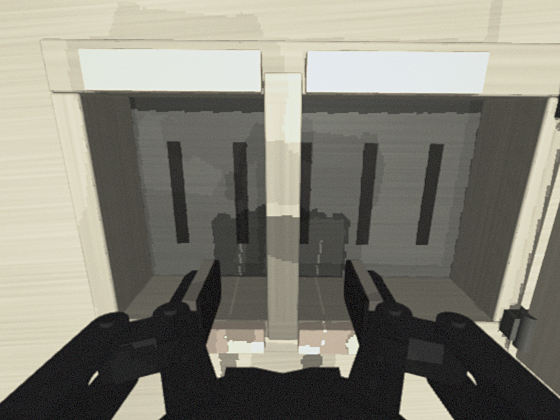

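The bar is seated: its top measures 90.5 mm, level with the strips, and both tongues sit in the gaps (at (283,75) and (283,345)). Next I'll close the fingers and pass over the lid to get behind it.

Request:
play_rows(
  moves=[
    [[0,0,0,0,0,-0.4,0],[0,0,0,0,0,-0.4,0],[0,0,0,0,0,-0.4,0],[0,0,0,0,0,-0.4,0],[0,0,0,0,0,-0.4,0]],
  ],
  newtons=30,
)

```text
time: 8.63
tool_pos: [0.5648, -0.063, 0.3646]
tcp_rot: [3.14, -0.104, 0.002]
wrist_force: [0.3, 0.4, -0.2]
width: 0.006
grip_force: 0.0
```

```bash
python3 -c "
from h import *
go([(.5477,-.337,.37),(.5477,-.337,.27)],-3.8)
c=cam('scene');P=pts(c)
m=(P[...,2]>.12)&(P[...,2]<.36)&(P[...,1]<-.2)&(P[...,1]>-.34)&(P[...,0]>.42)&(P[...,0]<.68);p=P[m]
ce=p.mean(0);n=np.linalg.svd(p-ce,full_matrices=0)[2][2];print(len(p),p.min(0).round(3),p.max(0).round(3),ce.round(4),n.round(3))
"
```

```text
t 8.63 pos [ 0.5648 -0.063   0.3646] head -3.79 tz [ 1.2e-03 -2.0e-04 -1.0e+00] F [ 0.3  0.4 -0.2] w 0.5 g 0.0
turn fs [ 0.    -0.002  0.   ]
(0.5477, -0.337, 0.37) total [ 0.011  2.745 -0.054] rows 7 each [ 0.002  0.392 -0.008]
(0.5477, -0.337, 0.27) total [0. 0. 1.] rows 3 each [0.    0.    0.333]
3889 [ 0.43  -0.297  0.12 ] [ 0.659 -0.243  0.31 ] [ 0.5533 -0.2695  0.2169] [0.074 0.987 0.143]
```

Request:
play_rows(
  moves=[
    [[0,0,0,0,0.39,0,0],[0,0,0,0,0.39,0,0],[0,0,0,0,0.39,0,0],[0,0,0,0,0.39,0,0],[0,0,0,0,0.39,0,0]],
  ],
)

```text
time: 9.1
tool_pos: [0.552, -0.2593, 0.3625]
tcp_rot: [3.139, -0.103, 0.002]
wrist_force: [1.3, -0.3, 0.6]
width: -0.003
grip_force: 0.0
```

Request:
play_rows(
  moves=[
    [[0,0,0,0,0.39,0,0],[0,0,0,0,0.39,0,0],[0,0,0,0,0,0,0],[0,0,0,0,0,0,0]],
  ],
)

```text
time: 9.43
tool_pos: [0.5464, -0.3375, 0.3614]
tcp_rot: [-3.139, 0.11, 0.001]
wrist_force: [0.3, 0.7, -0.8]
width: -0.005
grip_force: 0.0
```

Request:
play_rows(
  moves=[
    [[0,0,0,0,0,0.3,0],[0,0,0,0,0,0.4,0],[0,0,0,0,0,0.3,0],[0,0,0,0,0,0,0],[0,0,0,0,0,0,0]],
  ],
)

```text
time: 9.85
tool_pos: [0.5461, -0.3333, 0.2603]
tcp_rot: [-3.137, 0.102, 0.006]
wrist_force: [0.6, -0.6, 0.6]
width: 0.004
grip_force: 0.0
```

```bash
python3 -c "
from h import *
go([(.5477,-.3,.27)],-3.8)"
```

```text
t 9.85 pos [ 0.5461 -0.3333  0.2603] head -3.71 tz [-0.0039  0.003  -1.    ] F [ 0.6 -0.6  0.6] w 0.3 g 0.0
turn fs [-0.006  0.008  0.003]
(0.5477, -0.3, 0.27) total [-0.006 -0.333 -0.097] rows 1 each [-0.006 -0.333 -0.097]
```

Request:
play_rows(
  moves=[
    [[0,0,0,0,-0.2,0,0],[0,0,0,0,-0.2,0,0],[0,0,0,0,-0.2,0,0],[0,0,0,0,-0.2,0,0],[0,0,0,0,-0.2,0,0]],
  ],
)

```text
time: 10.27
tool_pos: [0.5558, -0.2359, 0.2676]
tcp_rot: [3.136, -0.103, 0.012]
wrist_force: [0.3, -1.9, -0.9]
width: 0.0
grip_force: 1.9
```

Request:
play_rows(
  moves=[
    [[0,0,0,0,-0.2,0,0],[0,0,0,0,-0.2,0,0],[0,0,0,0,-0.2,0,0]],
  ],
)

```text
time: 10.52
tool_pos: [0.5595, -0.1756, 0.2669]
tcp_rot: [3.136, -0.103, 0.01]
wrist_force: [0.4, -2.5, -0.4]
width: 0.004
grip_force: 0.9
```

```bash
python3 -c "
from h import *
go([],-3.8)
c=cam('scene');save(c,'s3.png');P=pts(c)
"
```

```text
t 10.52 pos [ 0.5595 -0.1756  0.2669] head -3.75 tz [ 0.0064 -0.0037 -1.    ] F [ 0.4 -2.5 -0.4] w 0.3 g 0.9
turn fs [ 0.006 -0.013  0.002]
```

View pics/s3.png

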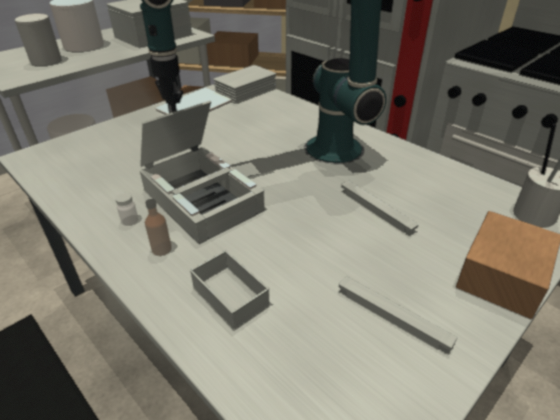

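The picture shows the lid (175,130) folding ahead of the fingers, at about 60°. I'll follow the arc down.

Request:
play_rows(
  moves=[
    [[0,0,0,0,-0.2,0.18,0],[0,0,0,0,-0.2,0.18,0],[0,0,0,0,-0.15,0.19,0],[0,0,0,0,-0.15,0.19,0],[0,0,0,0,-0.1,0.22,0]],
  ],
)

```text
time: 10.98
tool_pos: [0.5663, -0.0951, 0.1706]
tcp_rot: [3.139, -0.102, 0.013]
wrist_force: [-0.1, 1.1, 1.9]
width: -0.005
grip_force: 0.8
```

Request:
play_rows(
  moves=[
    [[0,0,0,0,-0.1,0.22,0],[0,0,0,0,-0.05,0.2,0],[0,0,0,0,-0.03,0.15,0],[0,0,0,0,0,0,0]],
  ],
)

```text
time: 11.32
tool_pos: [0.5639, -0.077, 0.1088]
tcp_rot: [-3.139, 0.102, 0.002]
wrist_force: [-0.7, 0.5, -0.6]
width: 0.003
grip_force: 0.0
```

```bash
python3 -c "
from h import *
go([(.559,-.075,.099)],-3.8)
"
```

```text
t 11.32 pos [ 0.5639 -0.077   0.1088] head -3.71 tz [-1.3e-03  5.0e-04 -1.0e+00] F [-0.7  0.5 -0.6] w 0.3 g 0.0
turn fs [-0.001  0.003  0.003]
(0.559, -0.075, 0.099) total [-0.05  -0.017  0.098] rows 1 each [-0.05  -0.017  0.098]
```

Request:
play_rows(
  moves=[
    [[0,0,0,0,0,0.05,0],[0,0,0,0,0,0.04,0],[0,0,0,0,0,0.03,0],[0,0,0,0,0,0.02,0],[0,0,0,0,0,0,0]],
  ],
)

```text
time: 11.73
tool_pos: [0.566, -0.0785, 0.0989]
tcp_rot: [3.14, -0.105, 0.006]
wrist_force: [-4.5, 1.0, 12.5]
width: 0.003
grip_force: 6.2
```

Request:
play_rows(
  moves=[
    [[0,0,0,0,0,0.01,0],[0,0,0,0,0,0.01,0],[0,0,0,0,0,0,0]],
  ],
)

```text
time: 11.98
tool_pos: [0.5661, -0.0785, 0.0989]
tcp_rot: [3.14, -0.105, 0.006]
wrist_force: [-7.6, 1.3, 22.3]
width: -0.003
grip_force: 11.3
```

Contact is firm at z = 98.9 mm, which matches the closed lid's top (99 mm). I'll back off and check.

Request:
play_rows(
  moves=[
    [[0,0,0,0,0,-0.2,0],[0,0,0,0,0,-0.4,0],[0,0,0,0,0,-0.4,0],[0,0,0,0,0,-0.4,0],[0,0,0,0,0,0,0]],
  ],
)

```text
time: 12.4
tool_pos: [0.5698, -0.0795, 0.2448]
tcp_rot: [3.137, -0.105, 0.028]
wrist_force: [1.2, -0.7, 2.3]
width: -0.002
grip_force: 0.0
```

```bash
python3 -c "
from h import *
go([],-3.8)
c=cam('scene');P=pts(c);b=cam('wrist');save(c,'s4.png')
for n,c in(('scene',c),('wrist',b)):
  P=pts(c);s=(-.0618-P[...,1])
  m=(abs(P[...,2]-.1)<.03)&(abs(P[...,0]-.555)<.07)&(P[...,1]>-.24)&(P[...,1]<-.05);p=P[m]
  A=np.c_[p[:,:2],np.ones(len(p))];f=np.linalg.lstsq(A,p[:,2],rcond=None)[0];print(n,len(p),f.round(4),'z edge/hinge',[ (f@[.557,y,1]).round(4) for y in(-.04,-.24)])
"
```

```text
t 12.4 pos [ 0.5698 -0.0795  0.2448] head -3.82 tz [ 0.0178 -0.0034 -0.9998] F [ 1.2 -0.7  2.3] w -0.2 g 0.0
turn fs [ 0.004 -0.036 -0.001]
scene 1423 [-0.0116 -0.0144  0.1029] z edge/hinge [np.float64(0.097), np.float64(0.0999)]
wrist 27863 [ 0.0018 -0.0015  0.0976] z edge/hinge [np.float64(0.0987), np.float64(0.099)]
```

View pics/s4.png

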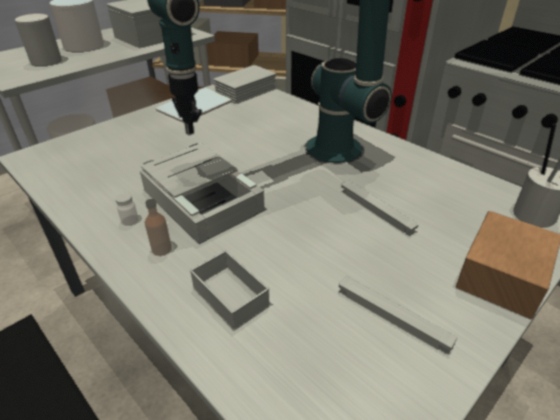

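The lid at (195,168) is flat at 99 mm over the bar. The pan, bottle and shaker are where they were, and the arm is clear.

```bash
python3 -c "
from workcell import bot
print(bot.finish_job())"
```

```text
the job is handed in; nothing more can be done
None
```

The job is handed in at about 12.5 s: the bar sits down in both notches, the lid is folded flat over it, and the pan, bottle and shaker were left where they stood.

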